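# Wind and set the misting timer

## Robot

A 7-joint arm with a two-finger parallel gripper is mounted at the origin on the work surface. World frame = base frame: x ahead of the robot, y to its left, z up, the work surface at z = 0. Lengths are in m, angles in degrees, forces in N, time in s.
With the tool pointing down it reaches from about 0.425 to 0.825 m from the base axis. Payload 3.6 kg.
Tool frame: the origin (TCP) lies between the finger pads; the fingertips stand 19 mm ahead of it and the grasp point (between the pads) is the TCP; y points along the fingers, x is the direction in which the jaws open and shut, and the axes are right-handed (so a half turn about y gives the same grasp; the last joint's range is limited). The gripper opens to 85 mm and grips with 20 to 120 N. Pads are 22 mm wide; open, the fingers measure 114 mm over their backs; the gripper's body (76 mm by 85 mm) begins 54 mm behind the grasp point. The pads swing forward as they close: fully open they stand 13 mm farther back than shut.
Start: joints at [65.403, 35.231, -0.722, 81.555, 0.464, 63.22, -2.315], TCP at [0.255, -0.598, 0.25] pointing down, gripper open.
Joint ranges: [-178.69, 178.69], [-17.37, 117.87], [-77.05, 75.6], [15.02, 138.74], [-78.02, 258.01], [0.78, 113.62], [-162.83, 162.83]. Speed limits (degrees/s): [159.86, 159.86, 180, 180, 180, 180, 180].

## Interface

Orientations are given as [roll, pitch, yaw] about the fixed x, y, z axes, in that order (R = Rz(yaw) Ry(pitch) Rx(roll)).
In Python, from station import env, optics gives the robot as it stands. The module is installed in compiled form; this text tells all that it offers.
- The arm moves only by the tool carry_out, never from a script. Its argument "increments" is one flat list of numbers, 7 for each row, row after row: the shift along the tool's x, y, z in cm, then the turn, a rotation vector about the tool's x, y, z in degrees, then the closure, from 0 (fully open) to 1 (shut). A call has 1 to 5 rows; each row shifts and turns the commanded pose from where the row before left it, along the tool's axes as they then stand; what a row does not reach is not made up. A row lasts 1/12 s, in which the tool goes at most 41.7 mm and 7.16 degrees, less where a joint would pass 70% of its speed; a pose out of reach is approached as far as the arm can. A call is refused whole if a number of a shift passes 4.17 or a number of a turn 7.16, either way. A call with a gripper value outside its range is refused whole. The fingers move at their own pace and stop on an object; "newtons" is the grip in N (left out, the last holds). Time passes only in rows, so rows that do not move let the fingers close. It gives the time, the measured TCP pose, the force and the opening at its end, in the units of the state.
- env.get_state(): the state, without advancing time (a new reading comes with each control period).
- optics.grab_frame(name): name is "scene" or "top"; returns the picture (400x640x3 uint8, blue, green, red); there is no depth.
- optics.camera_params(name): a dict with "K" (3x3 intrinsics, pixels), "eye" and "orientation" of the camera in the world. Camera axes: x right, y down, z forward; pixel columns grow to the right and rows downward; lengths in m; the calibration is good to about 2 mm. A picture is of the moment at which its call begins. camera_params takes no time and is no camera call.
- env.sign_off(): hands the job in, once; it reports no verdict.
Trained networks look in the newest picture that a camera, given by its name, has taken for a name from the list of things; names that differ only in an ending like _2 or _b are one class to them, and where a whole thing is asked for, a point or a joint stands for the part that bears it (a point fixed in the world has none). Each returns a list of dicts, best first, with "confidence" (0 to 1); they miss things now and then, are a little off and sometimes report something else, mostly with a low value. They report only what shows in the picture. A call takes as long as a camera call.
- optics.search_frame(camera, thing): "box" ([left, top, width, height] in pixels, round what is visible of it).
- optics.trace(camera, thing): "pixels" (400x640 bool, what is visible of it) and "box" ([left, top, width, height] in pixels, round what is visible of it).
- optics.tip_of(camera, thing): "point" ([column, row] in pixels: a listed point, or the origin of a listed thing).
The state is a dict: "time_s": time; "joints": joint angles; "qd": joint speeds; "joint_efforts": joint torques, N m; "tcp_pos": TCP position; "orientation": TCP orientation; "wrist_force": force on the tool from outside, world axes, zero at the start; "torque": the same for the moment, N m; "opening": finger opening in m.
Only numpy, scipy, OpenCV 4.12 (cv2) and the standard library are available. Lean on these libraries where they do the work, as an engineer would, in place of code of your own. Each camera call takes 0.05 s, during which the arm holds its last target. There are 200 camera calls.

## Task

Wind the misting timer: twist its winged dial clockwise, regrasping as needed, until it is clearly past the top (30 minute) mark, then twist it back down until its pointer lines up with the steel clip on the rim of the scale, and only then push the start button beside it fully in and let it go. Leave the clip where it is, and leave everything else on the bench standing where it is.

Things in the scene. Friction and masses are not known exactly. Their poses are not given: they have to be found in the camera images.
- timer: Misting timer: a grey box on a dark stand, fixed to the bench; its face, 170 mm uphill by 260 mm wide, leans 32 degrees from level. Origin on the bench under its middle; the low edge of the face is to -x. Round the dial an aluminium disc (radius 74 mm, 3 mm thick) has a tick each minute, longer each 5: 0 on the left, 15 uphill, top mark 30 on the right, 6 degrees a minute, clockwise.
- dial_center (a point): Centre of the timer dial, on the surface of the sloped face, on the dial's axis. Its axes are fixed to the face and do not turn with the dial: z points out of the face along the dial's axis, x uphill in the face (towards 15 minutes), y to the left as one faces the box (towards 0 minutes).
- pointer (a point): Pointer end of the dial's grip, 42 mm from the axis, 27 mm above the face; its y axis points outward along the grip and turns with it. The dial is a black disc (radius 50 mm, top 12 mm above the face) with a winged grip across its middle: a straight bar 84 mm long, 14 mm thick, reaching up to 44 mm above the face. A white line marks the pointer half and the rim there.
- dial_knob (a joint): Dial angle in rad: 0 at the 0 mark, grows clockwise seen from outside the face, 0.1047 a minute, pi (3.14) at the 30 minute top mark; a firm stop at 3.456 (33 minutes). Starts between 0 and 0.5. Resists with about 0.14 N m and stays where it is left.
- clip (a point): Small steel clip that marks the wanted minutes: a tab 7 mm wide, 20 mm long, 8 mm above the face, lying radially across the rim of the scale, 67 to 87 mm from the dial's axis; this point is on its top, 77 mm from the axis; its y axis points outward from the dial's axis. To be left where it is.
- clip_tab (a joint): Angle of the clip in rad, on the same scale as the dial's joint (1.36 to 2.30, that is 13 to 22 minutes). The dial is set right when both angles are equal.
- start_top (a point): Middle of the top of the round start button (black, 34 mm across, in a low steel collar) on the same sloped face, 120 mm to the right (-y) of the dial's centre. It is pressed straight into the face.
- start (a joint): Travel of the start button in m: 0 out, 0.008 fully in (about 6 N), springs back.
- block_a: Bystander: brown sawdust block with shiitake on top, 120 x 200 x 110 mm plus mushrooms (about 160 mm high), standing behind the timer. Origin at the middle of its underside.
- block_b: Bystander: brown sawdust block with shiitake on top, 200 x 120 x 100 mm plus mushrooms (about 150 mm high), to the robot's right of the timer. Origin at the middle of its underside.
- punnet: Bystander: white tray of picked mushrooms, 130 x 180 mm, about 55 mm high, to the robot's left of the timer. Origin at the middle of its underside.
- snips: Bystander: harvest snips lying flat, 190 mm long, 20 mm high, on the bench before the timer's low edge. Origin at the middle of its underside.
- sprayer: Bystander: white hand sprayer, 72 mm wide, 166 mm high. Origin at the middle of its underside.
- spawn_jar: Bystander: jar, 72 mm wide, 110 mm high. Origin at the middle of its underside.
- cup: Bystander: steel cup, 80 mm wide, 85 mm high. Origin at the middle of its underside.

How it is judged:
By the outcome, as a careful person would: the job done as asked, in the order asked, and still so for the second after the job is handed in, with the robot touching nothing.
It also fails if it takes over 72 s, if anything falls off the work surface, if the arm or the gripper's body presses on something with over 40 N, if the wrist force passes 120 N, or if a joint passes its speed limit or range.

## Working session

There is one attempt and no reset: what is moved stays moved. The work goes in short steps, Python scripts to look and compute and a tool call to move; the robot and the scene stay as the last step left them, time stands still between calls to the robot, and variables do not carry over. Pictures are saved under pics/ and viewed, about 8 in all and at most 12, crops included, and the job is handed in when it is done.

Besides the shell and the picture viewer there is one more tool, called after "Request:" as name(argument=value, ...), one argument or row to a line, values as JSON. carry_out: Moves the arm, as the interface text tells. Its arguments: {"type":"object","properties":{"increments":{"type":"array","items":{"type":"number"}},"newtons":{"type":"number"}},"required":["increments"]}

```bash
mkdir -p pics; python3 - <<'E'
from station import env, optics
import cv2,numpy as np
np.set_printoptions(precision=4,suppress=True)
print(env.get_state())
for c in("scene","top"):
    p=optics.camera_params(c);print(p)
    cv2.imwrite(f"pics/{c}0.png",optics.grab_frame(c))
    for t in("dial_center","pointer","clip","start_top"):
        print(c,t,[(np.round(d["point"],1),round(d["confidence"],2)) for d in optics.tip_of(c,t)[:2]])
E
```

```text
{'time_s': 0.0, 'joints': array([65.4042, 35.289 , -0.7232, 81.6413,  0.4628, 63.2201, -2.3145]), 'qd': array([ 0.0076, -0.0105,  0.0561, -0.0285, -0.0547, -0.0555, -0.0284]), 'joint_efforts': array([ -0.0006, -46.9222,   0.259 , -17.1036,   0.0099,   0.0097,
        -0.    ]), 'tcp_pos': array([ 0.2545, -0.5973,  0.2491]), 'orientation': array([-90.0007,   0.1475, -66.9187]), 'wrist_force': array([-1.1611, -0.4998, -0.0501]), 'torque': array([ 0.0512,  0.0172, -0.0019]), 'opening': 0.08525465715203367}
{'K': array([[503.5759,   0.    , 322.3877],
       [  0.    , 503.5759, 209.8517],
       [  0.    ,   0.    ,   1.    ]]), 'eye': array([ 1.18  , -0.84  ,  1.2208]), 'orientation': array([-134.9989,    1.1302,   37.0927])}
scene dial_center [(array([333.5, 212.4]), 0.81)]
scene pointer [(array([318.3, 211.2]), 0.63)]
scene clip [(array([309. , 342.4]), 0.16)]
scene start_top [(array([370.6, 224.2]), 0.6)]
{'K': array([[431.2512,   0.    , 327.597 ],
       [  0.    , 431.2512, 203.3923],
       [  0.    ,   0.    ,   1.    ]]), 'eye': array([0.3205, 0.0334, 1.3108]), 'orientation': array([-170.2441,    0.8076,  -90.6892])}
top dial_center [(array([328. , 200.4]), 0.63)]
top pointer [(array([338.7, 215.3]), 0.95)]
top clip [(array([305.5, 189.4]), 0.43)]
top start_top [(array([317.7, 160.3]), 0.42)]
```

```bash
cat > h.py <<'E'
import numpy as np,cv2
from scipy.spatial.transform import Rotation as R
from station import env, optics
np.set_printoptions(precision=4,suppress=True)
P={c:optics.camera_params(c) for c in("scene","top")}
def proj(c,X):
    p=P[c];v=R.from_euler("xyz",p["orientation"],degrees=True).inv().apply(np.atleast_2d(X)-p["eye"])
    q=v@p["K"].T;return q[:,:2]/q[:,2:]
def ray(c,uv):
    p=P[c];d=np.linalg.solve(p["K"],[uv[0],uv[1],1]);return p["eye"],R.from_euler("xyz",p["orientation"],degrees=True).apply(d)
def tri(a,b):
    (o1,d1),(o2,d2)=ray("scene",a),ray("top",b)
    s=np.linalg.lstsq(np.c_[d1,-d2],o2-o1,rcond=None)[0];A,B=o1+s[0]*d1,o2+s[1]*d2
    return (A+B)/2,np.linalg.norm(A-B)
E
python3 - <<'E'
from h import *
print(tri((333.5,212.4),(328,200.4)),tri((318.3,211.2),(338.7,215.3)),tri((370.6,224.2),(317.7,160.3)))
s=cv2.imread("pics/scene0.png");t=cv2.imread("pics/top0.png")
cv2.imwrite("pics/t0.png",cv2.resize(t[120:320,180:480],(800,533),interpolation=cv2.INTER_CUBIC))
cv2.imwrite("pics/s0.png",s)
cv2.imwrite("pics/sc.png",cv2.resize(s[150:270,250:410],(800,600),interpolation=cv2.INTER_CUBIC))
E
```

```text
(array([0.5321, 0.0439, 0.1144]), np.float64(0.007656645630101982)) (array([0.4909, 0.0163, 0.117 ]), np.float64(0.002376748122496007)) (array([0.6502, 0.0722, 0.1109]), np.float64(0.0074122742243477755))
```

View pics/top0.png

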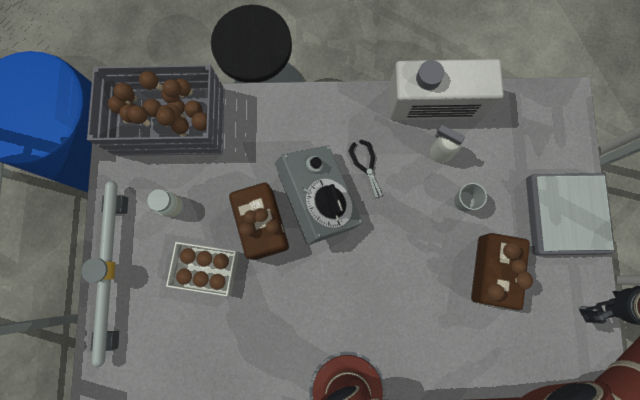

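View pics/sc.png

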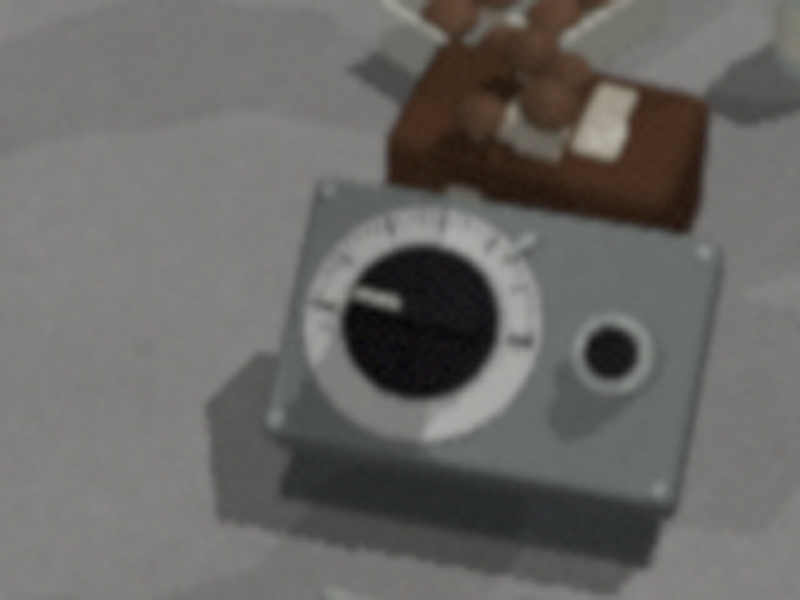

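```bash
python3 - <<'E'
from h import *
t=cv2.imread("pics/top0.png")
cv2.imwrite("pics/tc.png",cv2.resize(t[140:250,270:370],(545,600),interpolation=cv2.INTER_CUBIC))
E
```

```text
(no output)
```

View pics/tc.png

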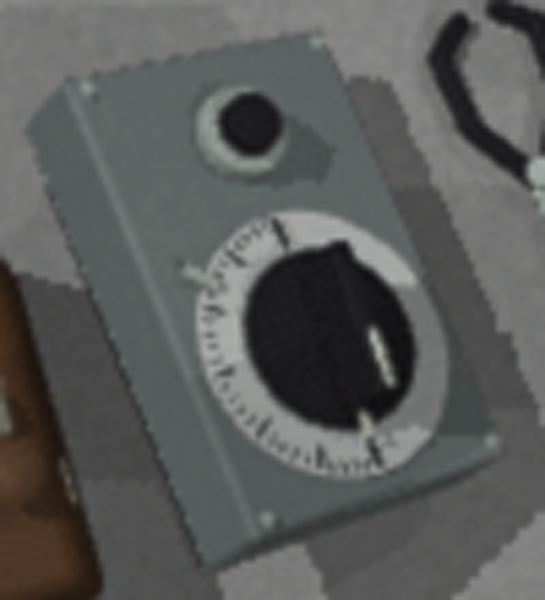

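```bash
cat >> h.py <<'E'
from scipy.optimize import least_squares
def Rf(yaw): # face frame: x uphill,y left,z out
    return R.from_euler("z",yaw)*R.from_euler("y",-np.radians(32))
def face(D,yaw,p): return D+Rf(yaw).apply(p)
def dirv(a): # dial angle -> face xy direction
    return np.array([np.sin(a),np.cos(a),0])
E
cat > fit.py <<'E'
from h import *
S=lambda p:(np.array(p,float)+.5)/5-.5+[250,150]
T=lambda p:(np.array(p,float)+.5)/5.4525-.5+[270,140]
th=np.linspace(0,2*np.pi,361)
disc=np.c_[.074*np.cos(th),.074*np.sin(th),0*th+.003]
bb=lambda q:np.r_[q.min(0),q.max(0)]
oS=np.r_[S((302,206)),S((544,441))];oT=np.r_[T((193,210)),T((447,478))]
cS=S([(318,180),(722,242),(672,515),(270,435)]);cT=T([(255,540),(68,80),(325,35),(500,450)])
def res(v):
    D,y=v[:3],v[3];f=np.array([[.085+v[4],.13+v[5],0],[.085+v[4],-.13+v[5],0],[-.085+v[4],-.13+v[5],0],[-.085+v[4],.13+v[5],0]])
    c=face(D,y,f);d=face(D,y,disc);b=face(D,y,[0,-.12,.006])
    return np.r_[2*(bb(proj("scene",d))-oS),2*(bb(proj("top",d))-oT),(proj("scene",c)-cS).ravel(),(proj("top",c)-cT).ravel(),(proj("scene",b)-S((612,354))).ravel(),(proj("top",b)-T((243,130))).ravel()]
r=least_squares(res,[.36,.05,.13,1.5,0,-.05],loss="soft_l1")
print(r.x,np.degrees(r.x[3]),r.cost);print(res(r.x))
D,y=r.x[:3],r.x[3];np.save("face.npy",r.x[:4])
def ang(c,uv,z):
    o,d=ray(c,uv);n=Rf(y).apply([0,0,1]);s=((D+n*z-o)@n)/(d@n);q=Rf(y).inv().apply(o+s*d-D)
    return q,np.degrees(np.arctan2(q[0],q[1]))
print("clip",ang("scene",S((522,245)),.008),ang("top",T((193,273)),.008))
print("marker rim",ang("top",T((368,425)),.012),"line",ang("scene",S((378,298)),.044),ang("top",T((382,356)),.044))
for c in("scene","top"):print(c,[(np.round(d["point"],1),d["confidence"]) for d in optics.tip_of(c,"clip")])
E
python3 fit.py
```

```text
[ 0.5303  0.0454  0.1025  1.9539 -0.0026 -0.043 ] 111.94861082951607 8.274695572124868
[ 1.8903  0.7511 -0.4064 -0.4342  1.0069  0.4822 -0.5664  0.0343  0.1331
 -0.8388  0.5958  0.4008  0.2994 -0.4056 -1.9982 -0.1125  0.4747  0.4474
 -0.5857 -0.794   0.1061 -1.9961  2.2622  0.6488  0.3913  0.2974 -0.7322
  0.6975]
clip (array([ 0.0582, -0.0509,  0.008 ]), np.float64(131.18625352230032)) (array([ 0.0616, -0.0526,  0.008 ]), np.float64(130.47305218580095))
marker rim (array([0.0011, 0.0499, 0.012 ]), np.float64(1.3192069836795686)) line (array([0.0016, 0.0236, 0.044 ]), np.float64(3.8995211125348135)) (array([-0.0008,  0.0235,  0.044 ]), np.float64(-1.8805112977880247))
scene [(array([309. , 342.4]), 0.16)]
top [(array([305.5, 189.4]), 0.43)]
```

```bash
cat >> h.py <<'E'
F=np.load("face.npy");D0,Y0=F[:3],F[3]
def rot(*e): return R.from_euler("xyz",e,degrees=True)
def grasp(a,flip=0): # tool rotation gripping bar at dial angle a(deg): y=-n, x = face x at a=0
    return Rf(Y0)*R.from_matrix(np.array([[1,0,0],[0,0,1],[0,-1,0]]).T)*R.from_euler("y",a+flip,degrees=True)
def plan(pos,Rt,N,grip=0,start=None):
    s=env.get_state();p,Q=(s["tcp_pos"],rot(*s["orientation"])) if start is None else start
    w=(Q.inv()*Rt).as_rotvec();st=(np.array(pos)-p)/N
    for i in range(N):
        q=Q*R.from_rotvec(w*i/N);print(np.round(np.r_[q.inv().apply(st)*100,np.degrees(w)/N],2).tolist())
E
python3 - <<'E'
from h import *
G=grasp(2);print(G.as_matrix(),G.as_euler("xyz",degrees=True))
plan([.5,-.25,.36],rot(-90,0,23),15)
E
```

```text
[[-0.3492  0.1981  0.9159]
 [ 0.7731 -0.4915  0.401 ]
 [ 0.5296  0.848   0.0185]] [ 88.7507 -31.9782 114.3066]
[-1.49, -0.73, 2.41, -0.0, -5.99, -0.0]
[-1.23, -0.73, 2.56, -0.0, -5.99, -0.0]
[-0.96, -0.73, 2.67, -0.0, -5.99, -0.0]
[-0.68, -0.73, 2.76, -0.0, -5.99, -0.0]
[-0.38, -0.73, 2.81, -0.0, -5.99, -0.0]
[-0.09, -0.73, 2.84, -0.0, -5.99, -0.0]
[0.21, -0.73, 2.83, -0.0, -5.99, -0.0]
[0.5, -0.73, 2.79, -0.0, -5.99, -0.0]
[0.79, -0.73, 2.72, -0.0, -5.99, -0.0]
[1.07, -0.73, 2.63, -0.0, -5.99, -0.0]
[1.34, -0.73, 2.5, -0.0, -5.99, -0.0]
[1.59, -0.73, 2.35, -0.0, -5.99, -0.0]
[1.83, -0.73, 2.17, -0.0, -5.99, -0.0]
[2.05, -0.73, 1.96, -0.0, -5.99, -0.0]
[2.24, -0.73, 1.74, -0.0, -5.99, -0.0]
```

Request:
carry_out(
  increments=[-1.49,-0.73,2.41,0,-6,0,0,-1.23,-0.73,2.56,0,-6,0,0,-0.96,-0.73,2.67,0,-6,0,0,-0.68,-0.73,2.76,0,-6,0,0,-0.38,-0.73,2.81,0,-6,0,0],
)

```text
time_s: 1.02
tcp_pos: [0.3371, -0.4808, 0.2873]
orientation: [-90.0, -0.0, -36.6]
wrist_force: [1.1, 0.3, 0.3]
opening: 0.0855
```

Request:
carry_out(
  increments=[-0.09,-0.73,2.84,0,-6,0,0,0.21,-0.73,2.83,0,-6,0,0,0.5,-0.73,2.79,0,-6,0,0,0.79,-0.73,2.72,0,-6,0,0,1.07,-0.73,2.63,0,-6,0,0],
)

```text
time_s: 1.43
tcp_pos: [0.4187, -0.3648, 0.3239]
orientation: [-90.0, -0.0, -6.6]
wrist_force: [0.3, 0.2, 0.6]
opening: 0.0853
```

Request:
carry_out(
  increments=[1.34,-0.73,2.5,0,-6,0,0,1.59,-0.73,2.35,0,-6,0,0,1.83,-0.73,2.17,0,-6,0,0,2.05,-0.73,1.96,0,-6,0,0,2.24,-0.73,1.74,0,-6,0,0],
)

```text
time_s: 1.85
tcp_pos: [0.5002, -0.2488, 0.3605]
orientation: [-90.0, -0.0, 23.4]
wrist_force: [0.6, 0.5, 0.2]
opening: 0.0856
```

```bash
sed -i 's/\[0,-1,0\]\]).T)/[0,-1,0]]))/' h.py; python3 - <<'E'
from h import *
s=env.get_state();print(s["time_s"],s["joints"],s["tcp_pos"],s["orientation"])
G=grasp(2);print(G.as_matrix())
plan(face(D0,Y0,[0,0,.13]),G,17)
E
```

```text
1.85 [ 42.2645  23.8444 -27.7768  86.1043  11.3948  72.8359  36.5002] [ 0.5002 -0.2488  0.3605] [-90.0333  -0.0056  23.3576]
[[-0.2844 -0.1981 -0.938 ]
 [ 0.7991  0.4915 -0.3461]
 [ 0.5296 -0.848   0.0185]]
[0.84, 0.87, 1.11, 1.47, -4.95, -1.46]
[0.91, 0.92, 1.02, 1.47, -4.95, -1.46]
[0.97, 0.97, 0.91, 1.47, -4.95, -1.46]
[1.02, 1.01, 0.8, 1.47, -4.95, -1.46]
[1.05, 1.06, 0.68, 1.47, -4.95, -1.46]
[1.08, 1.1, 0.56, 1.47, -4.95, -1.46]
[1.09, 1.14, 0.44, 1.47, -4.95, -1.46]
[1.1, 1.18, 0.32, 1.47, -4.95, -1.46]
[1.09, 1.21, 0.19, 1.47, -4.95, -1.46]
[1.07, 1.25, 0.06, 1.47, -4.95, -1.46]
[1.04, 1.27, -0.06, 1.47, -4.95, -1.46]
[0.99, 1.3, -0.18, 1.47, -4.95, -1.46]
[0.94, 1.31, -0.3, 1.47, -4.95, -1.46]
[0.88, 1.33, -0.41, 1.47, -4.95, -1.46]
[0.8, 1.34, -0.52, 1.47, -4.95, -1.46]
[0.72, 1.34, -0.62, 1.47, -4.95, -1.46]
[0.63, 1.34, -0.71, 1.47, -4.95, -1.46]
```

Request:
carry_out(
  increments=[0.84,0.87,1.11,1.47,-4.95,-1.46,0,0.91,0.92,1.02,1.47,-4.95,-1.46,0,0.97,0.97,0.91,1.47,-4.95,-1.46,0,1.02,1.01,0.8,1.47,-4.95,-1.46,0,1.05,1.06,0.68,1.47,-4.95,-1.46,0],
)

```text
time_s: 2.27
tcp_pos: [0.5165, -0.1817, 0.3163]
orientation: [-84.4, -8.7, 47.7]
wrist_force: [0.3, -0.2, -0.0]
opening: 0.0855
```

Request:
carry_out(
  increments=[1.08,1.1,0.56,1.47,-4.95,-1.46,0,1.09,1.14,0.44,1.47,-4.95,-1.46,0,1.1,1.18,0.32,1.47,-4.95,-1.46,0,1.09,1.21,0.19,1.47,-4.95,-1.46,0,1.07,1.25,0.06,1.47,-4.95,-1.46,0],
)

```text
time_s: 2.68
tcp_pos: [0.5333, -0.1145, 0.2728]
orientation: [-82.9, -18.9, 72.1]
wrist_force: [1.2, 0.3, -0.4]
opening: 0.0853
```

Request:
carry_out(
  increments=[1.04,1.27,-0.06,1.47,-4.95,-1.46,0,0.99,1.3,-0.18,1.47,-4.95,-1.46,0,0.94,1.31,-0.3,1.47,-4.95,-1.46,0,0.88,1.33,-0.41,1.47,-4.95,-1.46,0,0.8,1.34,-0.52,1.47,-4.95,-1.46,0],
)

```text
time_s: 3.1
tcp_pos: [0.5504, -0.047, 0.2291]
orientation: [-86.1, -28.7, 98.2]
wrist_force: [-0.3, -0.1, 0.5]
opening: 0.0855
```

Request:
carry_out(
  increments=[0.72,1.34,-0.62,1.47,-4.95,-1.46,0,0.63,1.34,-0.71,1.47,-4.95,-1.46,0,0,0,0,0,0,0,0],
)

```text
time_s: 3.35
tcp_pos: [0.5567, -0.0179, 0.2099]
orientation: [-88.7, -32.3, 109.5]
wrist_force: [0.3, 0.3, 0.2]
opening: 0.0854
```

```bash
python3 - <<'E'
from h import *
s=env.get_state();print(s["time_s"],s["joints"],s["tcp_pos"],s["orientation"])
G=grasp(2)
print("err deg",np.degrees((rot(*s["orientation"]).inv()*G).as_rotvec()))
plan(face(D0,Y0,[0,0,.035]),G,5)
a=optics.grab_frame("scene")[140:280,240:420];b=optics.grab_frame("top")[130:260,260:390]
cv2.imwrite("pics/pg.png",np.hstack([cv2.resize(a,(450,350)),cv2.resize(b,(350,350))]))
E
```

```text
3.35 [ 42.1793  49.8465 -56.7314  88.9825   9.4694  68.7232  99.6416] [ 0.5567 -0.0179  0.2099] [-88.6958 -32.2634 109.5285]
err deg [-0.0219 -0.0463  0.2863]
[0.01, 1.85, 0.02, -0.0, -0.01, 0.06]
[0.02, 1.85, 0.02, -0.0, -0.01, 0.06]
[0.02, 1.85, 0.02, -0.0, -0.01, 0.06]
[0.02, 1.85, 0.02, -0.0, -0.01, 0.06]
[0.02, 1.85, 0.02, -0.0, -0.01, 0.06]
```

View pics/pg.png

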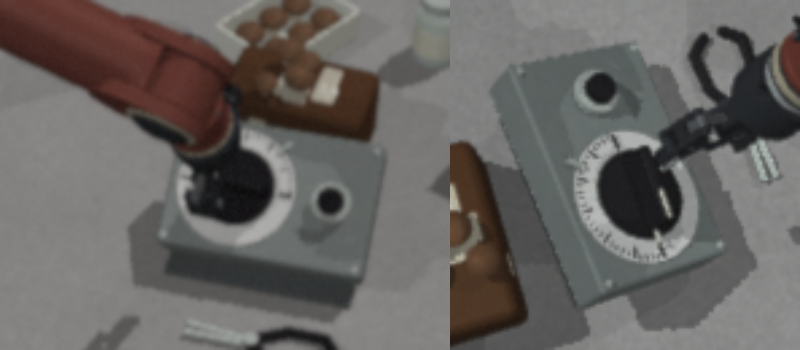

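Request:
carry_out(
  increments=[0.02,2.3,0.02,0,0,0.06,0,0.02,2.3,0.02,0,0,0.06,0,0.02,2.3,0.02,0,0,0.06,0,0.02,2.2,0.02,0,0,0.06,0,0,0,0,0,0,0,0.2],
  newtons=40,
)

```text
time_s: 3.87
tcp_pos: [0.5352, 0.0258, 0.1336]
orientation: [-88.4, -31.8, 109.3]
wrist_force: [-1.0, -0.0, -0.1]
opening: 0.0752
```

Request:
carry_out(
  increments=[0,0,0,0,0,0,0.5,0,0,0,0,0,0,0.7,0,0,0,0,0,0,0.8,0,0,0,0,0,0,1,0,0,0,0,0,0,1],
)

```text
time_s: 4.28
tcp_pos: [0.539, 0.0253, 0.1369]
orientation: [-88.9, -31.8, 109.3]
wrist_force: [0.1, -7.1, 9.7]
opening: 0.013
```

Request:
carry_out(
  increments=[0,0,0,0,0,0,1,0,0,0,0,0,0,1,0,0,0,0,0,0,1,0,0,0,0,0,0,1,0,0,0,0,0,0,1],
)

```text
time_s: 4.7
tcp_pos: [0.5391, 0.0253, 0.1369]
orientation: [-88.9, -31.8, 109.3]
wrist_force: [-0.4, -2.5, 6.6]
opening: 0.013
```

```bash
cat >> h.py <<'E'
def rep(a=0):
    s=env.get_state();q=rot(*s["orientation"]);t=Rf(Y0).inv().apply(s["tcp_pos"]-D0)*1000
    z=Rf(Y0).inv().apply(q.apply([0,0,1]));y=Rf(Y0).inv().apply(q.apply([0,1,0]))
    print("t",s["time_s"],"j",s["joints"],"\ntcp face mm",t,"grip angle",np.degrees(np.arctan2(z[0],z[1])),"y",y,"F",s["wrist_force"],"T",s["torque"],"op",s["opening"])
E
python3 -c "
from h import *
rep()"
```

```text
t 4.7 j [ 38.7719  52.9034 -54.3062  97.3457  12.0588  56.1949  96.899 ] 
tcp face mm [-0.362  -0.6679 40.791 ] grip angle 2.2517584174333614 y [-0.0035 -0.0055 -1.    ] F [-0.4401 -2.5104  6.5676] T [-0.2115  0.1686  0.0135] op 0.012950019292408155
```

Request:
carry_out(
  increments=[0,-0.4,0,0,0,0,1,0,0,0,0,3,0,1,0,0,0,0,5,0,1,0,0,0,0,6,0,1,0,0,0,0,6,0,1],
  newtons=60,
)

```text
time_s: 5.12
tcp_pos: [0.5391, 0.0249, 0.137]
orientation: [-76.9, -29.3, 86.1]
wrist_force: [2.7, 7.3, -14.0]
opening: 0.0129
```

```bash
python3 -c "
from h import *
rep()"
```

```text
t 5.1167 j [ 36.205   50.5044 -48.4297  97.3457   6.3487  55.4468  82.3329] 
tcp face mm [-0.6422 -0.5422 41.0463] grip angle 22.373853203574654 y [-0.0027 -0.0044 -1.    ] F [  2.6939   7.2812 -13.9566] T [-0.5541 -1.4733 -0.4703] op 0.012915273815180468
```

Request:
carry_out(
  increments=[0,0.25,0,0,6,0,1,0,0,0,0,7,0,1,0,0,0,0,7,0,1,0,0,0,0,7,0,1,0,0,0,0,7,0,1],
)

```text
time_s: 5.53
tcp_pos: [0.539, 0.0245, 0.1367]
orientation: [-62.9, -17.1, 51.3]
wrist_force: [0.3, 1.0, -1.8]
opening: 0.0128
```

```bash
python3 -c "
from h import *
rep()"
```

```text
t 5.5333 j [ 31.1806  47.0366 -38.2369  97.5599  -2.9037  54.9084  57.2734] 
tcp face mm [-1.0187 -0.2536 40.9309] grip angle 56.44692750898784 y [-0.0049 -0.0041 -1.    ] F [ 0.2762  1.0315 -1.7864] T [-0.7286 -0.4463  0.069 ] op 0.012759447162424055
```

Request:
carry_out(
  increments=[0,0,0,0,7,0,1,0,0,0,0,7,0,1,0,0,0,0,7,0,1,0,0,0,0,7,0,1,0,0,0,0,7,0,1],
)

```text
time_s: 5.95
tcp_pos: [0.5385, 0.0242, 0.1366]
orientation: [-58.3, 0.6, 20.6]
wrist_force: [0.9, 0.4, -1.1]
opening: 0.0131
```

Request:
carry_out(
  increments=[0,0,0,0,7,0,1,0,0,0,0,7,0,1,0,0,0,0,7,0,1,0,0,0,0,7,0,1,0,0,0,0,7,0,1],
)

```text
time_s: 6.37
tcp_pos: [0.538, 0.0242, 0.1366]
orientation: [-63.5, 18.2, -10.2]
wrist_force: [0.0, -0.7, 0.8]
opening: 0.0129
```

```bash
python3 -c "
from h import *
rep()"
```

```text
t 6.3667 j [ 19.4589  42.7618 -17.353   97.9908 -19.5452  57.2271   3.5286] 
tcp face mm [-0.9928  0.7979 40.9052] grip angle 126.4487522820483 y [-0.0044 -0.0014 -1.    ] F [ 0.0272 -0.7352  0.7747] T [-0.8636  0.0638  0.431 ] op 0.012890976749332966
```

Request:
carry_out(
  increments=[0,0,0,0,7,0,1,0,0,0,0,7,0,1,0,0,0,0,7,0,1,0,0,0,0,7,0,1,0,0,0,0,7,0,1],
)

```text
time_s: 6.78
tcp_pos: [0.5376, 0.0244, 0.1369]
orientation: [-78.8, 30.0, -46.5]
wrist_force: [-0.4, -1.0, 1.5]
opening: 0.0132
```

Request:
carry_out(
  increments=[0,0,0,0,7,0,1,0,0,0,0,7,0,1,0,0,0,0,7,0,1,0,0,0,0,7,0,1,0,0,0,0,0,0,1],
)

```text
time_s: 7.2
tcp_pos: [0.5374, 0.0248, 0.1371]
orientation: [-95.7, 31.4, -79.0]
wrist_force: [-1.2, -1.8, 3.7]
opening: 0.0126
```

```bash
python3 - <<'E'
from h import *
rep()
a=optics.grab_frame("scene")[140:280,240:420];b=optics.grab_frame("top")[130:260,260:390]
cv2.imwrite("pics/w.png",np.hstack([cv2.resize(a,(450,350)),cv2.resize(b,(350,350))]))
for c in("scene","top"):print([(d["point"],d["confidence"]) for d in optics.tip_of(c,"pointer")[:1]],proj(c,face(D0,Y0,[0,-.042,.027])))
E
```

```text
t 7.2 j [  8.6138  41.7007   0.5572  98.3907 -31.3642  61.6291 -47.7678] 
tcp face mm [-0.1186  1.0856 40.8772] grip angle -170.70597203546427 y [-0.0027 -0.0002 -1.    ] F [-1.1791 -1.8496  3.7016] T [-0.3455  0.7599  0.4072] op 0.012637883341108944
[([345.4, 219.2], 0.9)] [[346.741  214.7137]]
[([327.9, 186.4], 0.9)] [[327.3336 185.819 ]]
```

View pics/w.png

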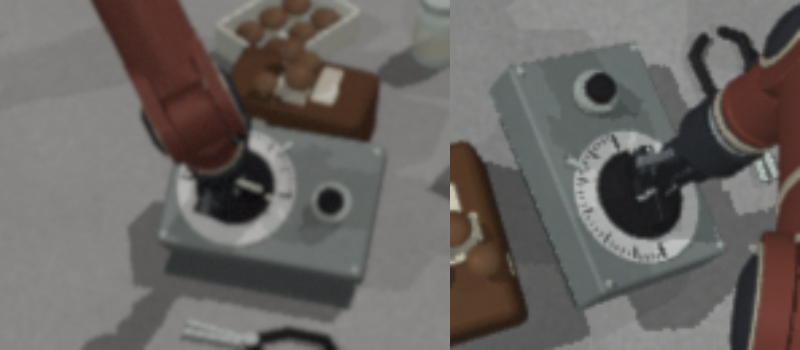

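Request:
carry_out(
  increments=[0,0,0,0,4,0,1,0,0,0,0,0,0,1,0,0,0,0,-6,0,1,0,0,0,0,-7,0,1,0,0,0,0,-7,0,1],
)

```text
time_s: 7.82
tcp_pos: [0.5375, 0.0245, 0.1369]
orientation: [-85.5, 31.6, -59.6]
wrist_force: [-2.5, -1.7, 4.1]
opening: 0.013
```

Request:
carry_out(
  increments=[0,0,0,0,-7,0,1,0,0,0,0,-7,0,1,0,0,0,0,-7,0,1,0,0,0,0,-7,0,1,0,0,0,0,-7,0,1],
)

```text
time_s: 8.23
tcp_pos: [0.5379, 0.0242, 0.1367]
orientation: [-67.3, 22.9, -21.2]
wrist_force: [-1.6, -0.9, 2.9]
opening: 0.0127
```

Request:
carry_out(
  increments=[0,0,0,0,-5,0,1,0,0,0,0,0,0,1,0,0,0,0,0,0,1],
)

```text
time_s: 8.48
tcp_pos: [0.5379, 0.0242, 0.1366]
orientation: [-65.6, 21.1, -16.7]
wrist_force: [-3.2, -2.4, 3.0]
opening: 0.0125
```

```bash
python3 - <<'E'
from h import *
rep()
fs=np.mean([optics.grab_frame("scene").astype(float) for _ in range(4)],0)
ft=np.mean([optics.grab_frame("top").astype(float) for _ in range(4)],0)
# rectify face plane (z=3mm scale disc) to a metric view, 3 px/mm; angle straight
def rect(c,img,z,h=.095,n=400):
    k=np.array([[h,h,z],[h,-h,z],[-h,-h,z],[-h,h,z]])
    H=cv2.getPerspectiveTransform(proj(c,face(D0,Y0,k)).astype(np.float32),np.float32([[0,0],[n,0],[n,n],[0,n]]))
    return cv2.warpPerspective(img,H,(n,n),flags=cv2.INTER_CUBIC).clip(0,255).astype(np.uint8)
o=[rect("scene",fs,.006),rect("top",ft,.006)]
for im in o:
    for a in(120,126,132,138):
        d=dirv(np.radians(a));p=lambda r:(int(200-d[1]*r*200/.095),int(200-d[0]*r*200/.095))
        cv2.line(im,p(.088),p(.093),(0,0,255),1)
cv2.imwrite("pics/r.png",np.hstack(o))
E
```

```text
t 8.4833 j [ 18.2195  42.5242 -15.2151  98.0592 -21.1483  57.6333  -1.6997] 
tcp face mm [-0.9396  0.8579 40.8697] grip angle 133.24459892827696 y [-0.0033 -0.0021 -1.    ] F [-3.2008 -2.4033  3.0096] T [-0.8479  0.7611  0.8264] op 0.012539892158370794
```

View pics/r.png

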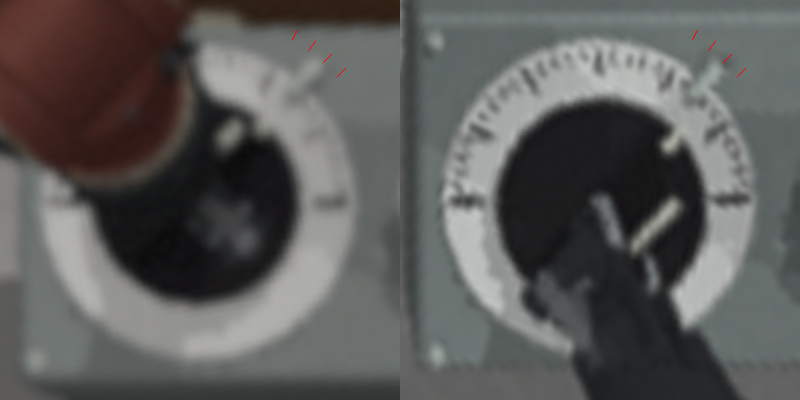

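```bash
cat > m.py <<'E'
from h import *
def samp(img,c,r,a,z,off):
    A,Rr=np.meshgrid(np.radians(a),r);X=np.stack([Rr*np.sin(A)+off[0],Rr*np.cos(A)+off[1],0*A+z],-1).reshape(-1,3)
    q=proj(c,face(D0,Y0,X)).astype(np.float32)
    return cv2.remap(img,q[:,0].reshape(A.shape),q[:,1].reshape(A.shape),cv2.INTER_CUBIC)
def wc(a,p,lo=.35):
    p=p-np.median(p);w=np.where(p>lo*p.max(),p,0);i=p.argmax();m=abs(a-a[i])<7;return (a*w*m).sum()/(w*m).sum(),p.max()
for c in("scene","top"):
    f=np.mean([optics.grab_frame(c).astype(float) for _ in range(4)],0).mean(2).astype(np.float32)
    a=np.arange(0,360,1.);r=np.arange(.064,.084,.0002);off=np.zeros(2)
    for it in range(6): # disc edge: strongest fall in brightness
        g=np.diff(cv2.GaussianBlur(samp(f,c,r,a,.003,off),(1,9),0),axis=0)
        e=r[g.argmin(0)];ok=(abs(e-np.median(e))<.004)&(g.min(0)<-1)
        A=np.c_[np.sin(np.radians(a)),np.cos(np.radians(a)),np.ones(360)]
        for k in range(3):
            s=np.linalg.lstsq(A[ok],e[ok],rcond=None)[0];ok&=abs(e-A@s)<.0012
        off+=s[:2]
    b=np.arange(100,165,.2)
    cl=np.array([wc(b,samp(f,c,np.arange(x,x+.004,.0005),b,.008,off).mean(0)) for x in(.077,.081)])
    rm=np.array([wc(b,samp(f,c,np.arange(x,x+.005,.0005),b,.012,off).mean(0)) for x in(.038,.041,.044)])
    ln=np.array([wc(b,samp(f,c,np.arange(x,x+.006,.0005),b,.044,off).mean(0)) for x in(.018,.025,.032)])
    t=[];
    for a0 in(0,180):
        bb=np.arange(a0-9,a0+9,.2);t.append(wc(bb,-samp(f,c,np.arange(.054,.068,.0005),bb,.003,off).mean(0)))
    print(c,"off mm",off*1000,"R",s[2],"n",ok.sum(),"\nclip",cl.ravel(),"\nrim",rm.ravel(),"\nline",ln.ravel(),"\nticks",np.ravel(t))
rep()
E
python3 m.py
```

```text
scene off mm [0.0019 1.7073] R 0.07475320651476626 n 223 
clip [130.942   31.8985 131.0643  36.2617] 
rim [120.1588  70.8735 133.6158  52.0544 133.7122  52.1727] 
line [102.5566  15.2402 134.5167  68.1743 134.1161  87.0132] 
ticks [  7.6522  28.3232 180.5339  30.1049]
top off mm [-0.6603  0.0998] R 0.07434845563921126 n 281 
clip [130.7032  47.7846 130.5655  50.2193] 
rim [135.737   61.0496 135.5126 120.6377 135.5295 129.1019] 
line [136.2665 111.7419 136.478  128.4277 135.8032 125.381 ] 
ticks [ -1.6795  73.185  180.9288  76.616 ]
t 9.2833 j [ 18.1527  42.5092 -15.1369  98.0528 -21.1638  57.6459  -1.6945] 
tcp face mm [-0.921   0.8186 40.8709] grip angle 133.24983367242896 y [-0.0039 -0.0017 -1.    ] F [-4.6524 -4.0884  3.9807] T [-0.9537  1.041   0.9143] op 0.013322451336548356
```

Request:
carry_out(
  increments=[0,0,0,0,-3.5,0,1,0,0,0,0,0,0,1,0,0,0,0,0,0,1],
)

```text
time_s: 9.53
tcp_pos: [0.538, 0.0242, 0.1366]
orientation: [-64.5, 19.6, -13.4]
wrist_force: [-4.2, -3.5, 3.7]
opening: 0.0127
```

```bash
python3 m.py
```

```text
scene off mm [-0.2039  1.6024] R 0.07465319232295231 n 213 
clip [130.7604  31.1672 130.9548  36.2708] 
rim [117.3643  87.4743 129.7066  52.8702 129.8695  49.6953] 
line [102.9101  17.7299 131.4013  59.0319 130.6078  94.5003] 
ticks [  7.5697  28.209  180.3274  30.3327]
top off mm [-0.6005  0.102 ] R 0.07434504745196358 n 275 
clip [130.7198  48.0432 130.5812  49.6045] 
rim [133.0262  68.2184 132.4927 121.9626 132.0984 127.7151] 
line [133.6278 115.4279 131.9006 127.7885 131.8424 119.0397] 
ticks [ -1.7082  73.4075 181.008   76.6485]
t 9.9333 j [ 18.7513  42.6222 -16.1441  98.031  -20.4495  57.4403   1.0755] 
tcp face mm [-0.9557  0.7895 40.8491] grip angle 129.7820241435251 y [-0.004  -0.0018 -1.    ] F [-3.8479 -3.0859  3.7511] T [-0.985   0.9877  0.9837] op 0.012754023545579524
```

Request:
carry_out(
  increments=[0,0,0,0,1.2,0,1,0,0,0,0,0,0,0.5,0,0,0,0,0,0,0.2,0,0,0,0,0,0,0,0,0,0,0,0,0,0],
)

```text
time_s: 10.35
tcp_pos: [0.5397, 0.0253, 0.1369]
orientation: [-64.7, 19.9, -14.5]
wrist_force: [-0.5, 0.2, 0.8]
opening: 0.0606
```

Request:
carry_out(
  increments=[0,0,0,0,0,0,0,0,-2,0,0,0,0,0,0,-3,0,0,0,0,0,0,-3,0,0,0,0,0,0,-3,0,0,0,0,0],
)

```text
time_s: 10.77
tcp_pos: [0.5602, -0.0295, 0.2313]
orientation: [-64.8, 20.0, -14.5]
wrist_force: [1.2, -0.2, 0.0]
opening: 0.0853
```

```bash
python3 m.py; python3 - <<'E'
from h import *
a=optics.grab_frame("scene")[140:280,240:420];b=optics.grab_frame("top")[130:260,260:390]
cv2.imwrite("pics/rel.png",np.hstack([cv2.resize(a,(450,350)),cv2.resize(b,(350,350))]))
E
```

```text
scene off mm [0.0164 1.7551] R 0.07472406822268922 n 242 
clip [130.9698  31.3811 131.1507  36.1213] 
rim [117.8284  97.6755 131.3348  55.0941 131.7072  56.3396] 
line [132.8133  46.6962 132.8158 101.5126 131.6246 108.9285] 
ticks [ -0.3369  33.3888 180.5255  32.6134]
top off mm [-0.7656  0.1165] R 0.07442420735988821 n 312 
clip [130.6866  47.8776 130.5082  49.9814] 
rim [133.8358  50.9255 133.3085 114.3069 132.7497 141.3467] 
line [135.6112 128.4416 134.4752 140.3355 133.9528 141.1607] 
ticks [ -1.6036  76.3136 180.8158  86.7789]
t 11.1667 j [ 21.8719  38.3732 -14.6461  87.8894 -18.8668  72.7881  -1.5057] 
tcp face mm [  0.2762   0.9305 149.1928] grip angle 130.90399005991316 y [-0.0013 -0.0007 -1.    ] F [ 0.0344 -0.2689 -0.3413] T [-0.5338 -0.1978 -0.0072] op 0.08546830927959893
```

View pics/rel.png

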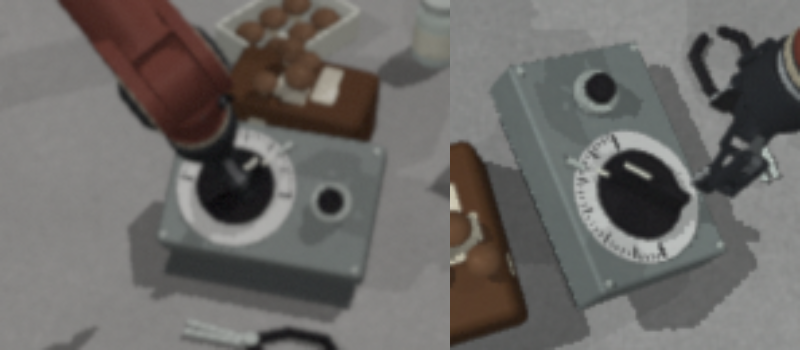

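```bash
cat > m2.py <<'E'
exec(open("m.py").read().split("for c in(")[0])
def edge(f,c,r,z,sign):
    a=np.arange(0,360,1.);off=np.zeros(2);A=np.c_[np.sin(np.radians(a)),np.cos(np.radians(a))]
    v=Rf(Y0).inv().apply(P[c]["eye"]-D0);v=v[:2]/np.linalg.norm(v[:2])
    for it in range(8):
        g=sign*np.diff(cv2.GaussianBlur(samp(f,c,r,a,z,off),(1,11),0),axis=0)
        e=r[g.argmax(0)]+.0001-R0[z];ok=(abs(e)<.004)&(A@v<.1)
        for k in range(3):
            s=np.linalg.lstsq(A[ok],e[ok],rcond=None)[0];ok&=abs(e-A@s)<.001
        off+=s
    return off,ok.sum()
R0={.003:.074,.012:.05}
est=[]
for c in("scene","top"):
    f=np.mean([optics.grab_frame(c).astype(float) for _ in range(4)],0).mean(2).astype(np.float32)
    o3,n3=edge(f,c,np.arange(.066,.082,.0002),.003,-1);o12,n12=edge(f,c,np.arange(.043,.056,.0002),.012,1)
    b=np.arange(105,160,.2);W=lambda r0,r1,z,o:wc(b,samp(f,c,np.arange(r0,r1,.0005),b,z,o).mean(0))[0]
    o8=(o3+o12)/2
    t=[wc(bb,-samp(f,c,np.arange(.054,.068,.0005),bb,.003,o3).mean(0))[0] for bb in(np.arange(-9,9,.2),np.arange(171,189,.2))]
    print(c,"o3",o3*1e3,n3,"o12",o12*1e3,n12,"ticks",t,"\nclip",W(.078,.085,.008,o8),"with o3",W(.078,.085,.008,o3),"rim",W(.041,.049,.012,o12),W(.044,.049,.012,o12),"line",W(.02,.036,.044,o12),W(.02,.036,.044,o12+(o12-o3)*3.5))
rep()
E
python3 m2.py
```

```text
scene o3 [0.4729 2.2998] 90 o12 [-2.2629 -0.0605] 74 ticks [np.float64(-0.7204010234160692), np.float64(180.93981570352835)] 
clip 130.28052090451675 with o3 131.51546447798881 rim 128.1722732218708 128.39124402978427 line 126.78331741421599 108.1260855176556
top o3 [-1.5778  0.076 ] 160 o12 [-0.3927  0.4823] 124 ticks [np.float64(-0.8277924731055202), np.float64(180.0828643739769)] 
clip 130.59088701118992 with o3 130.20077739394446 rim 133.64618861907897 133.3525058585089 line 135.50615596037602 143.3547729382472
t 11.6667 j [ 21.9164  38.304  -14.6005  87.7528 -18.856   72.8152  -1.5044] 
tcp face mm [ -0.3175   0.4646 150.8556] grip angle 130.90929425088052 y [-0.0036 -0.0033 -1.    ] F [-0.068   0.0117 -0.4783] T [-0.4918 -0.1936 -0.0508] op 0.08536295166150927
```

Request:
carry_out(
  increments=[-2.3,-1.2,-2,0,0,0,0,-2.3,-1.2,-2,0,0,0,0,-2.3,-1.2,-2,0,0,0,0,-2.3,-1.2,-2,0,0,0,0,0,0,0,0,0,0,0],
)

```text
time_s: 12.08
tcp_pos: [0.4526, -0.1035, 0.2719]
orientation: [-65.1, 20.1, -15.1]
wrist_force: [0.3, -0.3, -0.2]
opening: 0.0853
```

```bash
python3 m2.py; cat > v.py <<'E'
from h import *
import sys
o=[]
for c in("scene","top"):
    f=np.mean([optics.grab_frame(c).astype(float) for _ in range(6)],0)
    h,n=.095,400;k=np.array([[h,h,.01],[h,-h,.01],[-h,-h,.01],[-h,h,.01]])
    H=cv2.getPerspectiveTransform(proj(c,face(D0,Y0,k)).astype(np.float32),np.float32([[0,0],[n,0],[n,n],[0,n]]))
    o.append(cv2.warpPerspective(f,H,(n,n),flags=cv2.INTER_CUBIC).clip(0,255).astype(np.uint8))
cv2.imwrite(sys.argv[1],np.hstack(o))
E
python3 v.py pics/v1.png
```

```text
scene o3 [0.8723 2.6404] 137 o12 [-3.0703 -0.4311] 115 ticks [np.float64(-1.095497553145817), np.float64(180.97596654972276)] 
clip 130.43734902801236 with o3 132.15084288050943 rim 127.09961834548824 127.37115609723331 line 124.95188941949269 105.63804389588641
top o3 [-1.5992 -0.041 ] 169 o12 [-0.3904  0.5566] 125 ticks [np.float64(-0.8185106488116554), np.float64(179.94315613087073)] 
clip 130.57144859183708 with o3 130.1087544906832 rim 133.81657587036395 133.5203543398131 line 135.5571515725329 144.56782972870934
t 12.4833 j [ 31.7662  29.5708 -13.9675  97.4874 -17.5825  75.6889   7.1024] 
tcp face mm [  0.0757 121.7153 197.7759] grip angle 130.8048904780335 y [-0.0026 -0.0023 -1.    ] F [-0.2797  0.5343  0.5599] T [-0.5232 -0.1846  0.0055] op 0.08589960559670265
```

View pics/v1.png

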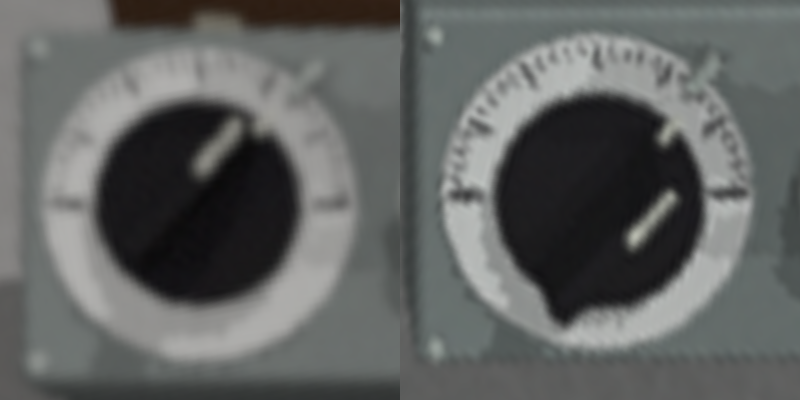

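Request:
carry_out(
  increments=[2.3,1.2,2,0,0,0,0,2.3,1.2,2,0,0,0,0,2.3,1.2,2,0,0,0,0,2.3,1.2,2,0,0,0,0,0,0,0,0,0,0,0],
)

```text
time_s: 13.5
tcp_pos: [0.5625, -0.0231, 0.2287]
orientation: [-64.4, 20.1, -14.0]
wrist_force: [-0.2, -0.1, 1.1]
opening: 0.0854
```

Request:
carry_out(
  increments=[0,3,0,0,0,0,0,0,3,0,0,0,0,0,0,3,0,0,0,0,0,0,2,0,0,0,0,0,0,0,0,0,0,0,0],
)

```text
time_s: 13.92
tcp_pos: [0.5348, 0.0272, 0.1341]
orientation: [-64.8, 20.6, -14.2]
wrist_force: [-0.5, 0.3, 0.7]
opening: 0.0855
```

```bash
python3 -c "
from h import *
rep()"
```

```text
t 13.9167 j [ 18.5475  42.8175 -16.1185  98.3682 -20.6343  57.4009   0.0731] 
tcp face mm [ 1.093   2.6372 36.6304] grip angle 130.91109713046887 y [ 0.0024  0.0049 -1.    ] F [-0.4635  0.3174  0.7477] T [-0.5128 -0.0978  0.019 ] op 0.08554277048798503
```

Request:
carry_out(
  increments=[0.24,-0.35,0,0,0,0,0,0,0,0,0,0,0,0.5,0,0,0,0,0,0,0.8,0,0,0,0,0,0,1,0,0,0,0,0,0,1],
  newtons=60,
)

```text
time_s: 14.33
tcp_pos: [0.5422, 0.0216, 0.1398]
orientation: [-64.8, 19.9, -14.6]
wrist_force: [0.6, -0.0, 0.4]
opening: 0.0388
```

Request:
carry_out(
  increments=[0,0,0,0,0,0,1,0,0,0,0,0,0,1,0,0,0,0,0,0,1],
)

```text
time_s: 14.58
tcp_pos: [0.5392, 0.0227, 0.1403]
orientation: [-64.7, 20.4, -14.3]
wrist_force: [-5.0, -2.4, 8.0]
opening: 0.0125
```

```bash
python3 -c "
from h import *
rep()"; python3 m.py | grep -v off
```

```text
t 14.5833 j [ 18.7602  42.544  -15.9334  97.4478 -20.508   58.4311  -0.0555] 
tcp face mm [-0.5659  0.2199 44.9526] grip angle 130.92811175653537 y [ 0.0004  0.0013 -1.    ] F [-5.0305 -2.3955  7.9786] T [-0.0062  0.972   0.4442] op 0.012526315290677235
clip [130.9395  31.8868 131.077   36.3225] 
rim [117.8439  90.2205 131.0323  50.9373 131.4725  48.8808] 
line [102.9115  23.229  133.3464  59.9152 131.6279  99.1047] 
ticks [  7.8091  34.0448 180.5253  30.0283]
clip [130.7179  47.5632 130.5738  50.2536] 
rim [133.325   60.5381 132.9991 113.6656 132.74   123.668 ] 
line [134.8713 117.4569 133.8948 131.7864 134.0537 135.0404] 
ticks [ -1.6892  73.3812 180.9907  76.8262]
t 14.9833 j [ 18.7628  42.5375 -15.9337  97.4595 -20.5091  58.4136  -0.059 ] 
tcp face mm [-0.5825  0.2431 44.9555] grip angle 130.9351775504688 y [ 0.0002  0.0011 -1.    ] F [-4.6875 -1.311   7.6815] T [0.0052 1.0034 0.4357] op 0.012919607780077353
```

Request:
carry_out(
  increments=[0,0,0,0,-1.2,0,1,0,0,0,0,0,0,1,0,0,0,0,0,0,1],
)

```text
time_s: 15.23
tcp_pos: [0.5392, 0.0228, 0.1403]
orientation: [-64.4, 19.8, -13.2]
wrist_force: [-4.4, -1.5, 8.2]
opening: 0.0124
```

```bash
python3 m.py | grep -v off
```

```text
clip [130.9337  32.1175 131.1188  36.1126] 
rim [117.4019  89.0507 129.8589  53.3077 129.719   48.0725] 
line [102.9226  21.5846 132.0594  53.4549 130.8176  97.5981] 
ticks [  7.8122  32.9376 180.5555  30.4909]
clip [130.7116  47.8937 130.5737  49.9156] 
rim [132.3964  63.1306 132.0563 114.4615 131.8507 126.8212] 
line [132.126  113.9966 131.8598 126.6252 131.9004 130.7819] 
ticks [ -1.6926  73.4388 180.9938  77.1289]
t 15.6333 j [ 18.9646  42.5763 -16.2861  97.4475 -20.2539  58.349    0.9216] 
tcp face mm [-0.5559  0.2164 44.954 ] grip angle 129.70087958634682 y [ 0.0001  0.0012 -1.    ] F [-4.4152 -2.278   7.6656] T [-0.0241  0.961   0.5725] op 0.012281647001275032
```

Request:
carry_out(
  increments=[0,0,0,0,0,0,0.5,0,0,0,0,0,0,0.2,0,0,0,0,0,0,0,0,0,0,0,0,0,0,0,0,0,0,0,0,0],
)

```text
time_s: 16.05
tcp_pos: [0.5416, 0.0224, 0.1388]
orientation: [-64.4, 19.5, -13.3]
wrist_force: [-0.4, 0.2, -0.0]
opening: 0.0726
```

Request:
carry_out(
  increments=[0,-2,0,0,0,0,0,0,-3,0,0,0,0,0,0,-3,0,0,0,0,0,0,-3,0,0,0,0,0,0,0,0,0,0,0,0],
)

```text
time_s: 16.47
tcp_pos: [0.5667, -0.0356, 0.2367]
orientation: [-64.5, 18.9, -13.7]
wrist_force: [0.5, 0.3, -0.1]
opening: 0.0855
```

```bash
python3 m.py; python3 - <<'E'
from h import *
u=[]
for c in("scene","top"):
    d=optics.tip_of(c,"start_top");print(c,[(x["point"],x["confidence"]) for x in d[:2]]);u.append(d[0]["point"] if d else None)
f=lambda q:(Rf(Y0).inv().apply(q[0]-D0),q[1])
if None not in [type(x) if x is None else 1 for x in u]: print(f(tri(*u)))
S=(np.array([611,352])+.5)/5-.5+[250,150];T=(np.array([252,122])+.5)/5.4525-.5+[270,140]
print("eye pick",f(tri(S,T)))
B=face(D0,Y0,[0,-.12,.06])
plan(B,grasp(130),6)
E
```

```text
scene off mm [-0.1074  1.5753] R 0.0745644552565753 n 242 
clip [130.8397  31.2149 131.0288  35.1566] 
rim [117.1066  98.7682 117.3782  59.2882 129.5866  51.3454] 
line [133.3151  21.773  130.0899  98.757  130.4636 106.7957] 
ticks [ -0.2818  35.1141 180.4049  32.7474]
top off mm [-0.8302  0.0988] R 0.07438006639698057 n 310 
clip [130.6088  47.9596 130.4887  49.9573] 
rim [132.2846  60.6422 131.878  122.4891 131.6798 147.7218] 
line [132.0641 129.5161 131.659  137.4194 131.6616 135.5918] 
ticks [ -1.5716  76.3169 180.7416  86.9835]
t 16.8667 j [ 22.2322  38.5657 -15.0988  87.1057 -18.474   73.3222  -0.6852] 
tcp face mm [ -1.4866  -0.9842 153.0376] grip angle 129.70410598596035 y [-0.0018 -0.0011 -1.    ] F [ 0.555   0.0905 -0.2635] T [-0.4863 -0.1973  0.0663] op 0.08552299497422333
scene [([369.7, 220.3], 0.53)]
top [([315.9, 159.1], 0.67)]
(array([-0.002 , -0.1199,  0.028 ]), np.float64(0.013056937663731685))
eye pick (array([-0.0009, -0.1197,  0.0201]), np.float64(0.0010249866175614216))
[1.5, 1.56, 1.29, 0.01, 0.05, 0.03]
[1.5, 1.56, 1.29, 0.01, 0.05, 0.03]
[1.5, 1.56, 1.29, 0.01, 0.05, 0.03]
[1.5, 1.56, 1.29, 0.01, 0.05, 0.03]
[1.5, 1.56, 1.29, 0.01, 0.05, 0.03]
[1.5, 1.56, 1.29, 0.01, 0.05, 0.03]
```

Request:
carry_out(
  increments=[2.25,0.5,1.93,0,0,0,0.5,2.25,0.5,1.93,0,0,0,1,2.25,2,1.93,0,0,0,1,2.25,2.5,1.93,0,0,0,1,0,3,0,0,0,0,1],
)

```text
time_s: 17.38
tcp_pos: [0.6603, 0.0601, 0.1614]
orientation: [-64.1, 19.1, -13.2]
wrist_force: [-0.1, 0.7, -0.2]
opening: 0.0255
```

Request:
carry_out(
  increments=[0,0.5,0,0,0,0,1,0,0,0,0,0,0,1,0,0,0,0,0,0,1],
)

```text
time_s: 17.63
tcp_pos: [0.6549, 0.0567, 0.1577]
orientation: [-64.5, 19.5, -13.4]
wrist_force: [0.0, -0.5, 0.3]
opening: -0.0001
```

```bash
python3 - <<'E'
from h import *
rep()
plan(face(D0,Y0,[0,-.12,.05]),grasp(130),2)
a=optics.grab_frame("scene")[150:270,270:420];b=optics.grab_frame("top")[130:250,260:410]
cv2.imwrite("pics/b.png",np.hstack([cv2.resize(a,(400,320)),cv2.resize(b,(400,320))]))
E
```

```text
t 17.6333 j [ 12.494   49.3487 -14.9522  76.8061 -19.0009  68.9816  -7.48  ] 
tcp face mm [  -1.318  -119.7449   65.9329] grip angle 129.79074858561756 y [-0.0049 -0.0037 -1.    ] F [ 0.0187 -0.5204  0.2532] T [-0.6024 -0.2424 -0.0304] op -0.00010004973606574052
[-0.04, 0.8, 0.06, 0.04, 0.1, 0.17]
[-0.03, 0.8, 0.06, 0.04, 0.1, 0.17]
```

View pics/b.png

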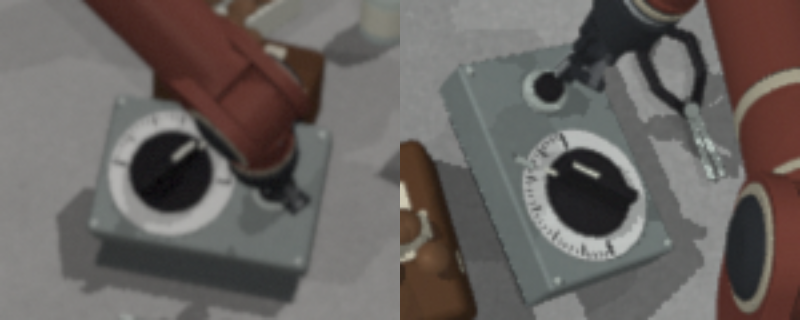

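Request:
carry_out(
  increments=[-0.04,1,0.05,0,0,0,1,-0.03,1,0.05,0,0,0,1,0,0.3,0,0,0,0,1,0,0,0,0,0,0,1],
)

```text
time_s: 18.07
tcp_pos: [0.6497, 0.0705, 0.1381]
orientation: [-64.4, 19.6, -13.3]
wrist_force: [-0.6, -2.3, 2.7]
opening: 0.0002
```

Request:
carry_out(
  increments=[0,0.2,0,0,0,0,1,0,0.2,0,0,0,0,1,0,0,0,0,0,0,1],
)

```text
time_s: 18.32
tcp_pos: [0.6491, 0.0722, 0.1352]
orientation: [-64.4, 19.5, -13.3]
wrist_force: [-1.1, -2.8, 4.6]
opening: -0.0004
```

```bash
python3 -c "
from h import *
rep()"
```

```text
t 18.3167 j [ 11.6005  50.2558 -15.2666  79.1164 -19.3508  65.5515  -7.1732] 
tcp face mm [   0.7796 -120.1797   38.1372] grip angle 129.71407422558005 y [-0.0037 -0.0031 -1.    ] F [-1.1264 -2.8414  4.5701] T [-0.4759  0.1833  0.215 ] op -0.00043790331173356936
```

Request:
carry_out(
  increments=[0,0.25,0,0,0,0,1,0,0.25,0,0,0,0,1,0,0.2,0,0,0,0,1,0,0,0,0,0,0,1],
)

```text
time_s: 18.65
tcp_pos: [0.6489, 0.0729, 0.1339]
orientation: [-64.4, 19.4, -13.4]
wrist_force: [-4.9, -10.9, 21.8]
opening: 0.0
```

Request:
carry_out(
  increments=[0,0.2,0,0,0,0,1,0,0,0,0,0,0,1],
)

```text
time_s: 18.82
tcp_pos: [0.6489, 0.0729, 0.1338]
orientation: [-64.4, 19.3, -13.4]
wrist_force: [-5.9, -13.2, 27.5]
opening: 0.0002
```

```bash
python3 -c "
from h import *
rep()"
```

```text
t 18.8167 j [ 11.527   50.201  -15.2066  79.4591 -19.4631  65.0086  -7.0497] 
tcp face mm [   0.6808 -120.2798   36.4644] grip angle 129.69995475168054 y [-0.0062 -0.0068 -1.    ] F [ -5.9198 -13.2143  27.5455] T [0.0418 1.9616 1.1247] op 0.00020208797937641633
```

Request:
carry_out(
  increments=[0,-1,0,0,0,0,1,0,-2,0,0,0,0,1,0,-3,0,0,0,0,1,0,-3,0,0,0,0,1,0,-3,0,0,0,0,1],
)

```text
time_s: 19.23
tcp_pos: [0.6705, 0.0182, 0.2298]
orientation: [-64.4, 19.6, -13.3]
wrist_force: [1.5, -0.4, 0.1]
opening: 0.0
```

Request:
carry_out(
  increments=[-2.3,-1.5,-2,0,0,0,1,-2.3,-1.5,-2,0,0,0,1,-2.3,-1.5,-2,0,0,0,1,-2.3,-1.5,-2,0,0,0,1,-2.3,-1.5,-2,0,0,0,1],
)

```text
time_s: 19.65
tcp_pos: [0.5436, -0.0782, 0.2908]
orientation: [-64.4, 19.6, -13.3]
wrist_force: [0.2, -0.1, 1.1]
opening: -0.0002
```

Request:
carry_out(
  increments=[-2.3,-1,-2,0,0,0,1,-2.3,-1,-2,0,0,0,1,-2.3,-1,-2,0,0,0,1,-2.3,-1,-2,0,0,0,1,0,0,0,0,0,0,1],
)

```text
time_s: 20.07
tcp_pos: [0.4367, -0.1499, 0.3237]
orientation: [-64.7, 19.6, -13.9]
wrist_force: [-0.5, -0.6, -0.8]
opening: -0.0001
```

```bash
python3 m.py; python3 - <<'E'
from h import *
a=optics.grab_frame("top");cv2.imwrite("pics/end.png",np.vstack([np.hstack([a[50:330,60:540]]),]))
E
```

```text
scene off mm [0.0628 1.7244] R 0.0747249448348449 n 291 
clip [130.873   25.5132 130.9441  39.644 ] 
rim [117.6102  84.6593 129.958   51.5177 129.8765  43.9454] 
line [130.8279  73.0492 130.2311  92.165  130.9983  91.7943] 
ticks [ -0.408   34.9533 180.5201  30.8503]
top off mm [-0.9211 -0.01  ] R 0.0743710767469198 n 305 
clip [130.1871  40.8044 130.2293  54.7986] 
rim [132.0088  57.8572 131.6057 110.5515 131.3609 123.2402] 
line [131.6837 109.9538 131.1691 112.2166 131.4981 114.7029] 
ticks [ -1.4339  72.2295 180.639   75.1439]
t 20.4667 j [ 36.3737  27.2312 -13.5209  92.0693 -15.9441  84.8151  10.145 ] 
tcp face mm [ -4.1834 153.6651 262.117 ] grip angle 129.59069678916416 y [-0.0024 -0.0022 -1.    ] F [ 0.1821 -0.5854 -0.0789] T [-0.4903 -0.1712 -0.0002] op -0.00026509247561320353
```

View pics/end.png

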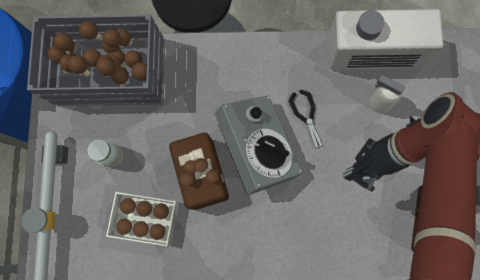

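```bash
python3 -c "
from station import env
print(env.sign_off())"
```

```text
the job is handed in; nothing more can be done
None
```

I wound the timer, set it to the clip, pressed the start button and let it go, and handed the job in at about 20 s of the 72 s. `sign_off` reported no verdict.

- **Winding:** In one grasp I turned the dial clockwise from about 2° to a commanded 193°. It measured 189.3° just before the last 4°, already past the 180° top mark. I then turned it back to the clip.
- **Setting:** After the first release the dial stood about 1° past the clip, so I regrasped it and turned it back 1.2°. In the last check the scene camera put the pointer at about 130.3° and the clip at 130.9°. The top camera put them at about 131.5° and 130.2°. The two cameras disagree in sign; on average the pointer is within about 0.5° (0.1 minute) of the clip.
- **Button:** I pressed with the closed fingertips. The force rose to about 6 N over roughly 8 mm of travel, then met a hard stop at 31 N. I read this as fully in and backed off, but I did not measure the button's travel directly.
- **Surroundings:** The last top picture shows the timer, clip, block behind it, snips, punnet, sprayer and jar where they were. The cup and the block to the robot's right were hidden under the arm, so I did not check them by eye. The wrist force was near zero with the arm clear.

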